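# Clear the parked cup and draw the dust box's filter cassette

### The arm

A 6-joint arm with a two-finger parallel gripper is mounted at the origin on the work surface. World frame = base frame: x ahead of the robot, y to its left, z up, the work surface at z = 0. Lengths are in mm, angles in degrees, forces in N, time in s.
With the tool pointing down it reaches from about 350 to 875 mm from the base axis. Payload 4.2 kg.
Tool frame: the origin (TCP) lies midway between the tips of the shut fingers; the grasp point (between the pads) lies env.hold_point_z behind it (env.hold_point_z is the distance from the TCP to the grasp point, in mm); z points along the fingers, y is the direction in which the jaws open and shut (so a half turn about z gives the same grasp; the last joint's range is limited). The gripper opens to 85 mm and grips with 20 to 120 N. Pads are 22 mm wide; open, the fingers measure 114 mm over their backs; the gripper's body (76 mm by 85 mm) begins 54 mm behind the grasp point. The pads swing forward as they close: fully open they stand 13 mm farther back than shut.
Start: joints at [-61.845, 22.042, 0.453, 0, -68.411, -14.817], TCP at [144.207, -608.115, 231.312] pointing down, gripper open.
Joint ranges: [-179.83, 179.83], [-69.29, 118.12], [-61.27, 80.66], [-181.25, 117.63], [-171.15, -9.14], [-177.46, 177.46]. Speed limits (degrees/s): [159.86, 159.86, 180, 180, 180, 180].

### API

Orientations are given as [roll, pitch, yaw] about the fixed x, y, z axes, in that order (R = Rz(yaw) Ry(pitch) Rx(roll)).
In Python, from station import env, snapshot, camera_info, order, finder gives the robot as it stands. The module is installed in compiled form; this text tells all that it offers.
- The arm moves only by the tool carry_out, never from a script. Its arguments are lists of equal length, an entry for each row: "claw": the opening, from 0 (shut) to 1 (fully open); "xyz": the shift along the tool's x, y, z scaled (see below), a list of three; "dr": the turn, a rotation vector about the tool's x, y, z scaled (see below), a list of three. In form: {"claw": [claw, ...], "xyz": [[dx, dy, dz], ...], "dr": [[ax, ay, az], ...]}. A call has 1 to 8 rows; each row shifts and turns the commanded pose from where the row before left it, along the tool's axes as they then stand; what a row does not reach is not made up. The controller multiplies each number of a shift by 400 mm and each number of a turn by pi rad. A row lasts 1/10 s, in which the tool goes at most 50 mm and 8.59 degrees, less where a joint would pass 70% of its speed; a pose out of reach is approached as far as the arm can. A call with a number of a shift or a turn outside -1 to 1 is refused whole. A call with a gripper value outside its range is refused whole. The fingers move at their own pace and stop on an object; "squeeze" is the grip in N (left out, the last holds). Time passes only in rows, so rows that do not move let the fingers close. It gives the time, the measured TCP pose, the force and the opening at its end, in the units of the state.
- env.sense(): the state, without advancing time (a new reading comes with each control period).
- snapshot(name): name is "scene" or "top"; returns (picture, depth): 384x512x3 uint8, red, green, blue; 384x512 float32, mm along the optical axis (not along the pixel's ray), 0 where there is no reading.
- camera_info(name): a dict with "fx", "fy", "cx", "cy" (pixels), "R" (3x3) and "t" (3): a world point X has camera coordinates R X + t. Camera axes: x right, y down, z forward; pixel columns grow to the right and rows downward; lengths in mm; the calibration is good to about 2 mm. A picture is of the moment at which its call begins. camera_info takes no time and is no camera call.
- order.close_job(): hands the job in, once; it reports no verdict.
Trained networks look in the newest picture that a camera, given by its name, has taken for a name from the list of things; names that differ only in an ending like _2 or _b are one class to them, and where a whole thing is asked for, a point or a joint stands for the part that bears it (a point fixed in the world has none). Each returns a list of dicts, best first, with "p" (0 to 1); they miss things now and then, are a little off and sometimes report something else, mostly with a low value. They report only what shows in the picture. A call takes as long as a camera call. They do not tell look-alikes from the thing itself.
- finder.trace(thing, camera): "mask" (384x512 bool, what is visible of it).
- finder.landmark_of(thing, camera): "centre" ([x, y, z] in mm, in world coordinates, good to about 4 mm: a listed point, or the origin of a listed thing).
The state is a dict: "clock": time; "joint_positions": joint angles; "qvel": joint speeds; "tau": joint torques, N m; "position": TCP position; "tool_rot": TCP orientation; "force": force on the tool from outside, world axes, zero at the start; "torque": the same for the moment, N m; "finger_gap": finger opening in mm.
Only numpy, scipy, OpenCV 4.12 (cv2) and the standard library are available. Lean on these libraries where they do the work, as an engineer would, in place of code of your own. Each camera call takes 0.05 s, during which the arm holds its last target.

### The job

A black stacking cup has been left standing on the filter cassette of the dust box: take it off and nest it gently, fully home and upright, in its empty twin on the table, and let go of it. Then, from above, pinch the two opposed spring catches on the cassette's sides together, keep them pinched, draw the cassette straight up and finish holding it level and still in the fingers, its underside about 40 mm above the top of the dust box; do not put it down or let go. Leave the twin cup standing where it is, and do not disturb the bowl, the brush and the piece of driftwood.

Things in the scene. Friction and masses are not known exactly. Their poses are not given: they have to be found in the camera images.
- cup: Black open stacking cup, 90 mm high, on the cassette's top plate at the start. Foot 38 mm across, widening to 53 mm at 50 mm height; there a square shoulder steps out to a straight round collar (grip it), 63 mm across, 50 to 90 mm high, bore 57 mm. Nested, its shoulder rests on the twin's rim: its origin is then 40 mm above the twin's, with 2 mm of play. 140 g. Origin: centre of underside; z up.
- twin: The empty cup of the very same shape and size as 'cup', standing upright on the table in one of two places to the left of the dust box (the bowl is in the other). Origin: centre of the underside; z up along its axis; rim at 90 mm.
- dust_box: Fixed low grey box on the table, 240 mm (x, -75 to +165) by 170 mm (y, +-85) by 60 mm high, a hose stub 44 mm thick at its +x end; yaw within 0.35 rad. The cassette sits in a well open at the top; ledges along the well's +y and -y sides hold the catches. Origin: centre of the well, at table height; z up.
- cassette: White filter cassette, loose, about 270 g, 105 mm tall, standing in the well with 1.5 mm of play, locked by catches on its +y and -y sides. Top plate 64 mm (x) by 42 mm (y); 51 mm stand out above the dust box. Origin: centre of its underside, 6 mm above the table when seated (54 mm below the dust box's top); z up, axes parallel to the dust box's at the start.
- left_pad (a point): Centre of the outer face of the catch on the cassette's +y side, 30 mm from the cassette's mid plane when not pressed, 80 mm above the cassette's underside. The grey ribbed pad is 26 mm wide (x) and 36 mm high (62 to 98 mm above the cassette's underside; 8 to 44 mm above the dust box's top).
- right_pad (a point): The same for the catch on the cassette's -y side. Outer faces of the two pads: 60 mm apart free, 45 mm apart when both are pinched fully in.
- catch_left (a joint): Travel of the catch on the +y side, straight inwards: 0 free, 0.0075 m pinched fully in against its stop. Spring 2 N at the start, 7.5 N at the stop. It is unhooked from the ledge beyond 0.0045 to 0.006; free, the cassette rises only 1.5 mm before it is stopped.
- catch_right (a joint): The same for the catch on the -y side.
- bowl: Bystander: wide black bowl, 100 mm in diameter, 50 mm high, on the table, in one of the two places to the left of the dust box. Origin: centre of the underside.
- brush: Bystander: wooden hand brush lying on the table at the far left.
- knot: Bystander: small brown piece of driftwood, about 140 by 60 mm, up to 55 mm high, on the table to the right of the dust box, nearer the robot.
There are look-alikes about, which are no part of the job. Leave any blue or orange look-alike of the cup alone.

How it is judged:
By the outcome, as a careful person would: the job done as asked, in the order asked, and still so for the second after the job is handed in, while the arm keeps its last pose, push and grip.
It also fails if it takes over 48 s, if anything falls off the work surface, if the arm or the gripper's body presses on something with over 40 N, if the wrist force passes 120 N, or if a joint passes its speed limit or range.

## Working session

There is one attempt and no reset: what is moved stays moved. The work goes in short steps, Python scripts to look and compute and a tool call to move; the robot and the scene stay as the last step left them, time stands still between calls to the robot, and variables do not carry over. Pictures are saved under pics/ and viewed, and the job is handed in when it is done.

Besides the shell and the picture viewer there is one more tool, called after "Emit:" as name(argument=value, ...) on one line, values as JSON. carry_out: Moves the arm, as the interface text tells. Shifts and turns lie within -1 to 1; 1 stands for 400 mm of shift or pi rad of turn. Its arguments: {"type":"object","properties":{"claw":{"type":"array"},"xyz":{"type":"array"},"dr":{"type":"array"},"squeeze":{"type":"number"}},"required":["claw","xyz","dr"]}

```bash
mkdir -p pics
cat > h.py <<'E'
import numpy as np, cv2
from station import env, snapshot, camera_info, order, finder
def save(n,p): cv2.imwrite('pics/'+n+'.png', cv2.cvtColor(p,cv2.COLOR_RGB2BGR))
def cloud(name,depth):
    c=camera_info(name); v,u=np.mgrid[0:384,0:512]
    X=np.stack([(u-c['cx'])/c['fx']*depth,(v-c['cy'])/c['fy']*depth,depth],-1)
    R=np.array(c['R']);t=np.array(c['t'])
    W=(X-t)@R
    W[depth<=0]=np.nan
    return W
E
python3 - <<'E'
from h import *
print(env.sense(), env.hold_point_z)
for n in ('scene','top'):
    p,d=snapshot(n); save(n+'0',p); np.save(n+'0.npy',d); c=camera_info(n); print(n,c)
    for th in ('cup','twin','cassette','dust_box','left_pad','right_pad','bowl','brush','knot'):
        print(th,[(np.round(r['centre'],1).tolist(),round(r['p'],2)) for r in finder.landmark_of(th,n)][:4])
E
```

```text
{'clock': 0.0, 'joint_positions': array([-6.18476463e+01,  2.20901318e+01,  3.80433611e-01, -2.93047299e-02,
       -6.84109034e+01, -1.48170369e+01]), 'qvel': array([-0.09976267, -0.07600173, -0.02736519,  0.00374703,  0.05738633,
       -0.02825741]), 'tau': array([-1.18711683e-03, -3.92292309e+01,  1.88396055e+01,  4.18624520e+00,
       -4.82997260e-03,  3.08143527e-06]), 'position': array([ 144.0490934 , -607.57769298,  230.23186254]), 'tool_rot': array([ 1.79876444e+02, -4.52164824e-03, -1.66675490e+02]), 'force': array([-0.38951373,  0.00939356, -0.64184551]), 'torque': array([ 0.00486135,  0.04748366, -0.01191068]), 'finger_gap': 85.08354308573627} 18.700000000000003
scene {'fx': 490.38770763835737, 'fy': 490.38770763835737, 'cx': 254.6491021818047, 'cy': 186.73260414544464, 'R': array([[ 0.6353345 ,  0.7719188 ,  0.02216837],
       [ 0.46561541, -0.36001129, -0.80845171],
       [-0.61607821,  0.5239592 , -0.58814488]]), 't': array([-308.46513538, -137.29351534, 1635.17500527])}
cup [([297.9, -188.0, -4.6], 0.94), ([459.6, -143.4, 115.5], 0.86), ([558.0, -307.2, -0.6], 0.66
[... 507 characters left out ...]
5525559717, 'fy': 461.0705525559717, 'cx': 259.0949393192541, 'cy': 185.71572582865386, 'R': array([[ 0.0134302 , -0.99985982,  0.00999869],
       [-0.99369999, -0.01445884, -0.11113631],
       [ 0.1112653 , -0.00844312, -0.99375487]]), 't': array([ -22.6900605 ,  476.79433615, 1470.54089478])}
cup [([463.5, -144.4, 108.4], 0.81), ([578.0, 39.9, -3.0], 0.64), ([562.5, -310.9, -0.0], 0.59), ([418.9, 37.4, 0.9], 0.53)]
twin [([630.4, 188.0, 0.9], 0.67)]
cassette [([467.8, -144.9, 7.0], 0.55)]
dust_box [([467.6, -141.4, 0.1], 0.76)]
left_pad [([466.1, -114.7, 83.6], 0.41)]
right_pad []
bowl [([452.8, 239.8, 0.4], 0.96)]
brush [([539.8, 391.3, -0.3], 0.96)]
knot [([391.7, -409.3, -1.1], 0.59)]
```

View pics/scene0.png

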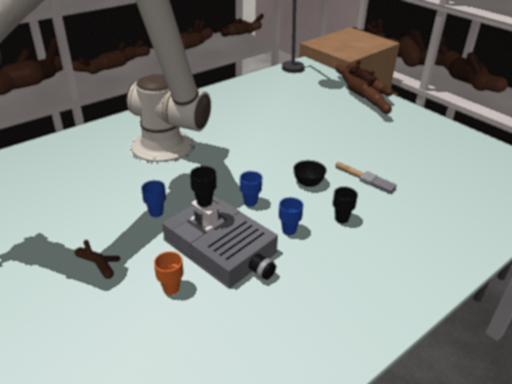

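View pics/top0.png

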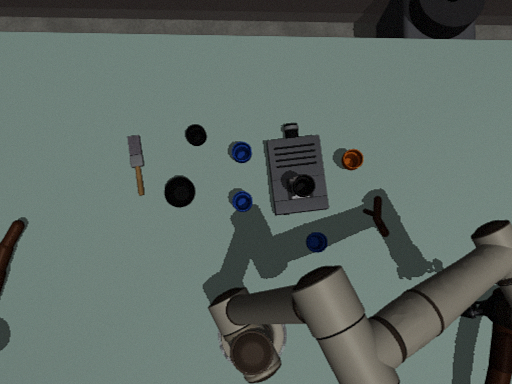

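The pictures show the cup on the cassette (scene 204,187; top 303,185), the twin at scene (344,205) and top (196,135), and the bowl at top (180,191). There are three blue look-alikes and one orange. Next I'll measure these positions precisely.

```bash
cat > m.py <<'E'
from h import *
from scipy.optimize import least_squares
def circ(P,r=None):
    f=(lambda q:np.hypot(P[:,0]-q[0],P[:,1]-q[1])-r) if r else (lambda q:np.hypot(P[:,0]-q[0],P[:,1]-q[1])-q[2])
    x0=[*P.mean(0)[:2]]+([] if r else [30])
    s=least_squares(f,x0,loss='soft_l1',f_scale=1.0); return s.x,np.sqrt(np.mean(s.fun**2))
E
python3 - <<'E'
from m import *
for n in ('scene','top'):
    d=np.load(n+'0.npy'); W=cloud(n,d)
    for nm,c,z0 in (('cup',(463,-144),111),('twin',(631,186),0)):
        near=np.hypot(W[...,0]-c[0],W[...,1]-c[1])<45
        P=W[near&(W[...,2]>z0+50)]
        print(n,nm,len(P),'zmax',np.percentile(P[:,2],[50,90,98,100]).round(1))
        R=P[P[:,2]>z0+84]
        print(' rim',len(R),R.mean(0).round(1),R.min(0).round(1),R.max(0).round(1),circ(R,30))
        C=P[(P[:,2]>z0+53)&(P[:,2]<z0+86)]
        # outer collar
        print(' free circle of rim',circ(R), 'collar',len(C),circ(C,31.5))
    # dust box top
    B=(np.hypot(W[...,0]-490,W[...,1]+143)<190)&(abs(W[...,2]-60)<4)
    q=W[B]; print('box z',np.median(q[:,2]))
    r=cv2.minAreaRect(q[:,:2].astype(np.float32)); print('box',r)
    K=(np.hypot(W[...,0]-466,W[...,1]+144)<60)&(W[...,2]>106)&(W[...,2]<116)
    print('plate',K.sum(),W[K].mean(0),cv2.minAreaRect(W[K][:,:2].astype(np.float32)))
E
```

```text
scene cup 658 zmax [185.3 200.9 203.1 205.6]
 rim 172 [ 462.5 -145.9  199.6] [ 428.6 -176.2  195.1] [ 493.5 -113.8  205.6] (array([ 461.92838874, -145.43940526]), np.float64(1.5967244665831024))
 free circle of rim (array([ 461.94322767, -145.4549805 ,   29.65646048]), np.float64(1.5763616267229164)) collar 519 (array([ 461.55047176, -145.1591221 ]), np.float64(2.2952448166739807))
scene twin 547 zmax [74.7 89.8 92.5 93.8]
 rim 148 [632.1 185.9  88.8] [600.4 153.8  84.1] [663.4 217.7  93.8] (array([631.91684499, 185.87568669]), np.float64(1.9177833634765193))
 free circle of rim (array([631.96124472, 185.91103748,  29.70542703]), np.float64(1.885908631133435)) collar 407 (array([631.47736702, 185.8932028 ]), np.float64(2.4509442671830697))
box z 61.09680204413553
box ((505.97625732421875, -128.97369384765625), (335.0238037109375, 310.4610595703125), 65.82038879394531)
plate 181 [ 480.09176763 -148.22733936  111.58157299] ((471.1629333496094, -144.93392944335938), (53.86705017089844, 66.58814239501953), 87.66696166992188)
top cup 205 zmax [180.8 201.4 204.4 205.2]
 rim 76 [ 462.8 -145
[... 266 characters left out ...]
5, -142.54983615]), np.float64(3.8352632953994346))
top twin 198 zmax [74.2 90.4 93.9 95.3]
 rim 62 [633.8 187.6  89.1] [601.7 156.3  84.1] [663.5 217.1  95.3] (array([632.7824062 , 186.54033998]), np.float64(1.0046890371493038))
 free circle of rim (array([632.83142293, 186.53811265,  29.75366728]), np.float64(0.9665667367576224)) collar 126 (array([630.9040953 , 185.91373906]), np.float64(2.857309276464274))
box z 59.373943875207296
box ((502.9029541015625, -123.50216674804688), (328.5859680175781, 319.78656005859375), 63.99461364746094)
plate 88 [ 464.68194441 -142.60937809  112.68819474] ((467.4817199707031, -139.76773071289062), (68.2930679321289, 40.92335510253906), 19.520288467407227)
```

Run:
```python
from m import *
for n in ('scene','top'):
    p,d=snapshot(n); W=cloud(n,d)
    r=finder.trace('dust_box',n); 
    for k in r[:2]:
        m=k['mask']; print(n,k['p'],m.sum())
        B=m&(abs(W[...,2]-60)<3)
        B=cv2.morphologyEx(B.astype(np.uint8),cv2.MORPH_OPEN,np.ones((3,3)))>0
        num,lab,st,_=cv2.connectedComponentsWithStats(B.astype(np.uint8))
        i=1+np.argmax(st[1:,4]); q=W[lab==i]
        print(len(q),cv2.minAreaRect(q[:,:2].astype(np.float32)))
        # box fit by inlier: rectangle 240x170
    K=(np.hypot(W[...,0]-466,W[...,1]+144)<60)&(W[...,2]>75)&(W[...,2]<108)
    r=finder.trace('cassette',n)
    print([ (k['p'],k['mask'].sum()) for k in r])
    v,u=np.nonzero(K); 
    big=cv2.resize(p[150:270,120:320] if n=='scene' else p[110:230,230:380],None,fx=4 if n=='scene' else 5,fy=4 if n=='scene' else 5,interpolation=cv2.INTER_CUBIC); save(n+'z',big)
```

```text
scene 0.74 892Traceback (most recent call last):
  File "<stdin>", line 10, in <module>
    return _wrapfunc(a, 'argmax', axis=axis, out=out, **kwds)
    return bound(*args, **kwds)
ValueError: attempt to get argmax of an empty sequence
```

```bash
ls pics
```

```text
scene0.png
top0.png
```

Run:
```python
from m import *
for n in ('scene','top'):
    p=cv2.cvtColor(cv2.imread('pics/'+n+'0.png'),cv2.COLOR_BGR2RGB); W=cloud(n,np.load(n+'0.npy'))
    B=(np.hypot(W[...,0]-500,W[...,1]+143)<190)&(abs(W[...,2]-60)<4)
    B=cv2.morphologyEx(B.astype(np.uint8),cv2.MORPH_OPEN,np.ones((3,3)))
    num,lab,st,_=cv2.connectedComponentsWithStats(B)
    i=1+np.argmax(st[1:,4]); q=W[lab==i]
    r=cv2.minAreaRect(q[:,:2].astype(np.float32)); print(n,len(q),r)
    ang=[a for a in (r[2],r[2]-90)][0 if r[1][0]>r[1][1] else 1]
    c=np.array(r[0]); a=np.radians(ang); print('yaw',ang,'well centre',c-45*np.array([np.cos(a),np.sin(a)]))
    big=cv2.resize(p[150:270,140:300] if n=='scene' else p[110:230,230:380],None,fx=5,fy=5,interpolation=cv2.INTER_CUBIC); save(n+'z',big)
```

```text
scene 3458 ((512.7396240234375, -138.1530303955078), (242.4741668701172, 174.41819763183594), 7.579841613769531)
yaw 7.579841613769531 well centre [ 468.13283354 -144.08887431]
top 300 ((602.2806396484375, -137.34490966796875), (58.56549835205078, 135.3751678466797), 9.284448623657227)
yaw -80.71555137634277 well centre [595.02052144 -92.93443023]
```

View pics/scenez.png

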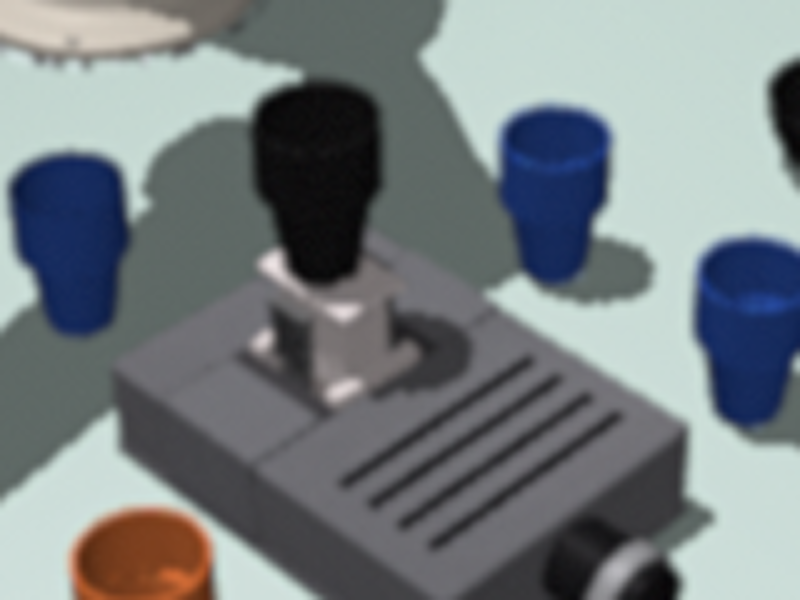

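View pics/topz.png

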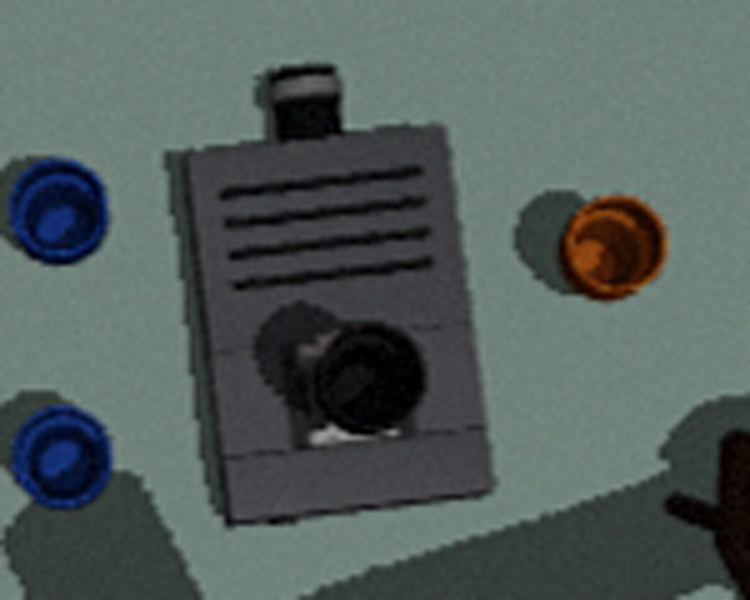

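```bash
cat > go.py <<'E'
import numpy as np, sys
from scipy.spatial.transform import Rotation as Ro
from station import env
def delta(target, yaw=None, Rm=None, pos=None):
    s=env.sense(); p=np.array(s['position']) if pos is None else np.array(pos)
    R=Rm if Rm is not None else (Ro.from_euler('xyz',[180,0,yaw],degrees=True).as_matrix() if yaw is not None else Ro.from_euler('xyz',s['tool_rot'],degrees=True).as_matrix())
    d=np.array(target)-p; t=R.T@d
    print('pos',p.round(1),'rot',np.round(s['tool_rot'],2),'F',np.round(s['force'],1),'gap',round(s['finger_gap'],1),'t',s['clock'],'world d',d.round(1),'tool mm',t.round(2),'units',(t/400).round(4),'rows>=',np.ceil(np.linalg.norm(d)/48))
if __name__=='__main__':
    a=[float(x) for x in sys.argv[1:]]; delta(a[:3],a[3] if len(a)>3 else None)
E
python3 go.py 462.2 -145 240 -172.4
```

```text
pos [ 144.2 -608.1  231.3] rot [-180.      0.   -166.66] F [ 0.5  0.8 -0.4] gap 85.4 t 1.1 world d [318.  463.1   8.7] tool mm [-376.45  417.     -8.67] units [-0.9411  1.0425 -0.0217] rows>= 12.0
```

Emit:
carry_out(claw=[1,1,1,1,1,1,1,1], xyz=[[0,0,-0.02],[-0.03,0.035,0],[-0.0672,0.0745,0],[-0.0672,0.0745,0],[-0.0672,0.0745,0],[-0.0672,0.0745,0],[-0.0672,0.0745,0],[-0.0672,0.0745,0]], dr=[[0,0,0.0318],[0,0,0],[0,0,0],[0,0,0],[0,0,0],[0,0,0],[0,0,0],[0,0,0]], squeeze=40)

```text
clock: 1.9
position: [291.1, -392.7, 239.6]
tool_rot: [-180.0, 0.0, -172.4]
force: [0.8, 0.2, 0.0]
finger_gap: 85.8
```

```bash
python3 go.py 462.2 -145 240 -172.4; python3 -c "
from station import env; print(env.sense()['joint_positions'])"
```

```text
pos [ 291.1 -392.7  239.6] rot [-1.7997e+02  3.0000e-02 -1.7240e+02] F [0.8 0.2 0. ] gap 85.8 t 1.9 world d [171.1 247.7   0.4] tool mm [-202.36  222.92   -0.42] units [-0.5059  0.5573 -0.0011] rows>= 7.0
[-3.43707584e+01  8.28603175e+00 -1.73262633e+01  3.57583871e-03
 -6.43464856e+01 -4.80264497e+01]
```

Emit:
carry_out(claw=[1,1,1,1,1,1,1,1], xyz=[[-0.0724,0.08,0],[-0.0724,0.08,0],[-0.0724,0.08,0],[-0.0724,0.08,0],[-0.0724,0.08,0],[-0.0724,0.08,0],[-0.0724,0.08,0],[0,0,0]], dr=[[0,0,0],[0,0,0],[0,0,0],[0,0,0],[0,0,0],[0,0,0],[0,0,0],[0,0,0]])

```text
clock: 2.7
position: [464.2, -142.0, 239.5]
tool_rot: [-180.0, 0.1, -172.1]
force: [-0.3, -0.3, -0.2]
finger_gap: 85.6
```

```bash
python3 go.py 462.2 -145 158
python3 - <<'E'
from h import *
p,d=snapshot('scene'); save('s1',cv2.resize(p[60:260,120:320],None,fx=3,fy=3)); np.save('s1.npy',d)
E
```

```text
pos [ 464.2 -142.   239.5] rot [-1.7999e+02  8.0000e-02 -1.7207e+02] F [-0.3 -0.3 -0.2] gap 85.6 t 2.7 world d [ -2.   -3.  -81.5] tool mm [ 2.54 -2.67 81.45] units [ 0.0063 -0.0067  0.2036] rows>= 2.0
```

View pics/s1.png

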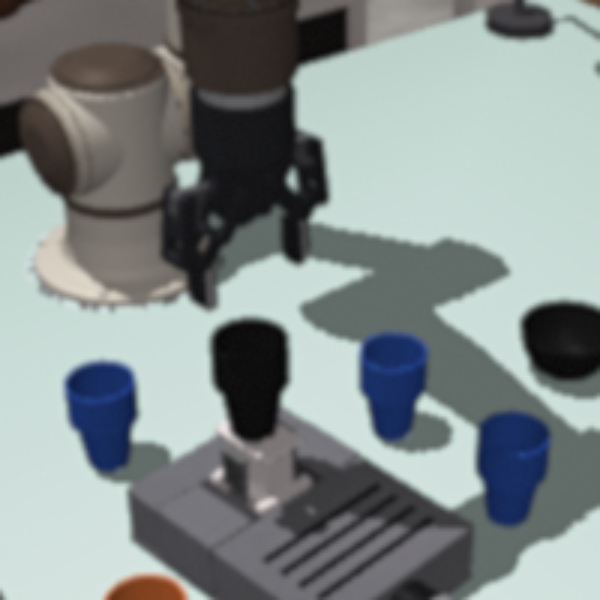

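Emit:
carry_out(claw=[1], xyz=[[0,0,0]], dr=[[0,0,0]])

```text
clock: 2.85
position: [461.5, -145.1, 239.2]
tool_rot: [180.0, -0.0, -172.4]
force: [-0.2, 0.6, -0.1]
finger_gap: 85.6
```

```bash
python3 go.py 462.2 -145 158
```

```text
pos [ 461.5 -145.1  239.2] rot [ 1.8000e+02 -3.0000e-02 -1.7235e+02] F [-0.2  0.6 -0.1] gap 85.6 t 2.85 world d [  0.7   0.1 -81.2] tool mm [-7.900e-01 -3.000e-02  8.124e+01] units [-2.000e-03 -1.000e-04  2.031e-01] rows>= 2.0
```

Emit:
carry_out(claw=[1,1,1,1,1,0.85,0.8,0.75], xyz=[[-0.001,0,0.05],[0,0,0.06],[0,0,0.05],[0,0,0.03],[0,0,0.013],[0,0,0],[0,0,0],[0,0,0]], dr=[[0,0,0],[0,0,0],[0,0,0],[0,0,0],[0,0,0],[0,0,0],[0,0,0],[0,0,0]], squeeze=30)

```text
clock: 3.65
position: [462.6, -145.3, 159.0]
tool_rot: [-180.0, 0.1, -172.4]
force: [-0.1, 0.6, 1.1]
finger_gap: 64.2
```

Run:
```python
from m import *
p,d=snapshot('scene'); save('s2',cv2.resize(p[120:260,130:290],None,fx=5,fy=5,interpolation=cv2.INTER_CUBIC)); np.save('s2.npy',d)
print(env.sense()['position'],env.sense()['finger_gap'])
```

```text
[ 462.52815628 -145.20336963  158.99051911] 64.02346644304328
```

View pics/s2.png

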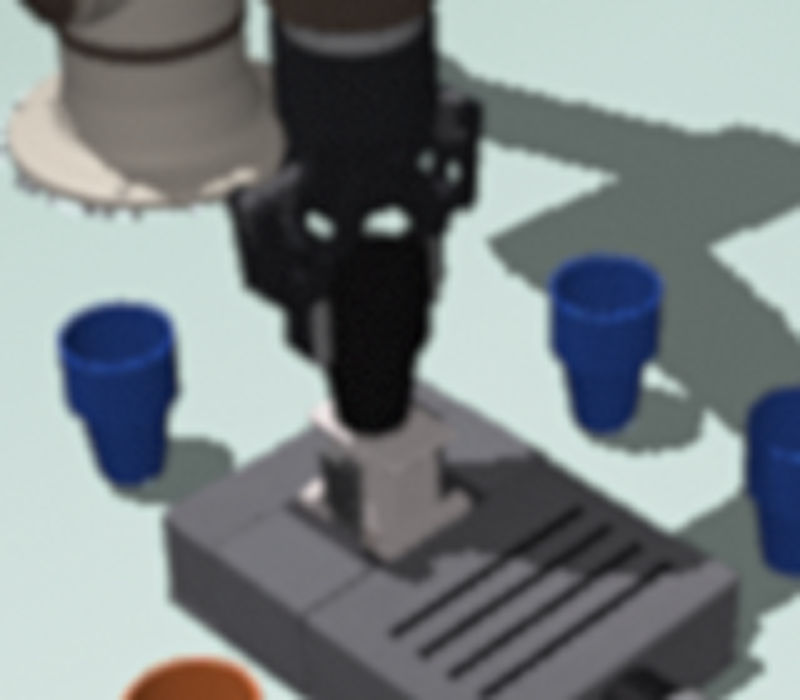

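Run:
```python
from m import *
W=cloud('scene',np.load('s2.npy'))
a=np.radians(7.6); ex=np.array([np.cos(a),np.sin(a)]); ey=np.array([-np.sin(a),np.cos(a)])
D=W[...,:2]-np.array([462.5,-145.2]); X=D@ex; Y=D@ey; Z=W[...,2]
for s in (-1,1):
  k=(abs(X)<16)&(s*Y>33)&(s*Y<58)&(Z>120)&(Z<230)
  print(s,k.sum(),np.percentile(Z[k],[0,2,5,20]) if k.sum() else '', [ (round(z,0),round(x,0),round(y,0)) for z,x,y in sorted(zip(Z[k],X[k],Y[k]))[:6]])
k=(np.hypot(X,Y)<28)&(Z>111)&(Z<160); print('taper',k.sum())
# cup foot pos: fit cone radius 19+15*(z/50)... foot 38->r19, at 50: 26.5
P=np.stack([X[k],Y[k],Z[k]-111],1); P=P[P[:,2]>6]
f=lambda q:np.hypot(P[:,0]-q[0],P[:,1]-q[1])-(19+7.5*P[:,2]/50)
s=least_squares(f,[0,0],loss='soft_l1'); print('cup centre in tool',s.x,np.std(s.fun))
```

```text
-1 176 [166.66813637 169.22949966 173.98186656 182.91245464] [(np.float64(167.0), np.float64(2.0), np.float64(-38.0)), (np.float64(167.0), np.float64(4.0), np.float64(-37.0)), (np.float64(168.0), np.float64(8.0), np.float64(-40.0)), (np.float64(168.0), np.float64(8.0), np.float64(-34.0)), (np.float64(171.0), np.float64(10.0), np.float64(-38.0)), (np.float64(172.0), np.float64(10.0), np.float64(-35.0))]
1 119 [171.23293866 175.96371871 180.53120799 201.46277281] [(np.float64(171.0), np.float64(10.0), np.float64(35.0)), (np.float64(171.0), np.float64(7.0), np.float64(38.0)), (np.float64(175.0), np.float64(7.0), np.float64(42.0)), (np.float64(177.0), np.float64(9.0), np.float64(34.0)), (np.float64(178.0), np.float64(11.0), np.float64(35.0)), (np.float64(180.0), np.float64(8.0), np.float64(41.0))]
taper 291
cup centre in tool [-1.99290897  0.51440212] 1.2114977743702948
```

Emit:
carry_out(claw=[0.7,0.65,0.6,0.6,0.6,0.6,0.6], xyz=[[0,0,0],[0,0,0],[0,0,0],[0,0,0],[0,0,-0.01],[0,0,-0.03],[0,0,-0.06]], dr=[[0,0,0],[0,0,0],[0,0,0],[0,0,0],[0,0,0],[0,0,0],[0,0,0]], squeeze=35)

```text
clock: 4.4
position: [459.9, -144.8, 196.1]
tool_rot: [179.9, -0.4, -172.4]
force: [0.7, -0.3, -0.9]
finger_gap: 61.4
```

```bash
python3 go.py 632.3 186.2 215;  python3 - <<'E'
from m import *
p,d=snapshot('scene'); save('s3',cv2.resize(p[90:230,130:290],None,fx=5,fy=5,interpolation=cv2.INTER_CUBIC)); np.save('s3.npy',d)
E
```

```text
pos [ 459.9 -144.8  196.1] rot [ 179.89   -0.37 -172.43] F [ 0.7 -0.3 -0.9] gap 61.4 t 4.4 world d [172.4 331.   18.9] tool mm [-214.35  305.44  -19.69] units [-0.5359  0.7636 -0.0492] rows>= 8.0
```

View pics/s3.png

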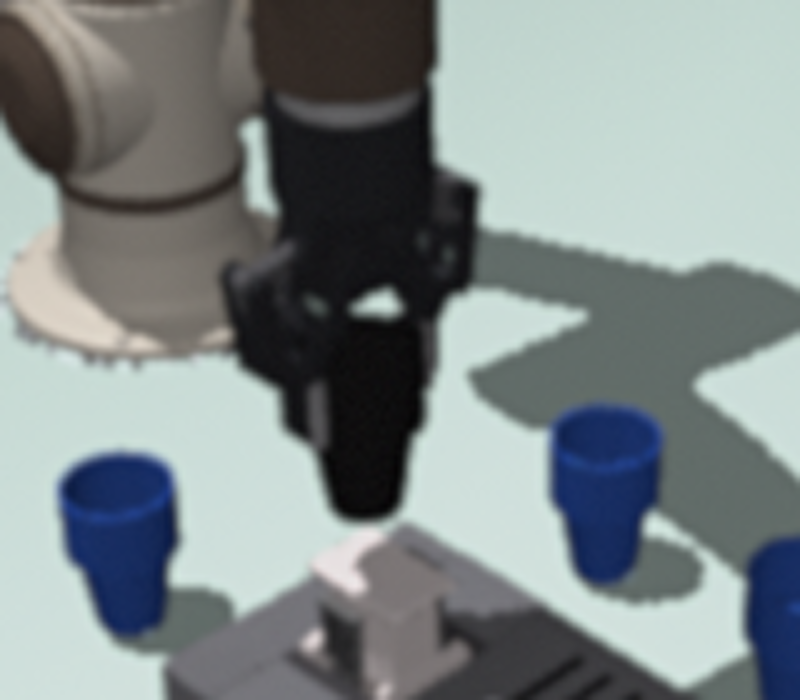

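Emit:
carry_out(claw=[0.6,0.6,0.6,0.6,0.6,0.6,0.6,0.6], xyz=[[-0.0212,0.0306,-0.01],[-0.0424,0.0612,0],[-0.053,0.0765,0],[-0.053,0.0765,0],[-0.053,0.0765,0],[-0.053,0.0765,0],[-0.053,0.0765,0],[-0.053,0.0765,0]], dr=[[0,0,0],[0,0,0],[0,0,0],[0,0,0],[0,0,0],[0,0,0],[0,0,0],[0,0,0]])

```text
clock: 5.25
position: [583.9, 95.7, 200.6]
tool_rot: [-180.0, -0.2, -172.4]
force: [1.5, 0.1, -0.1]
finger_gap: 61.2
```

Emit:
carry_out(claw=[0.6,0.6,0.6,0.6,0.6,0.6,0.6], xyz=[[-0.053,0.0765,0],[-0.0424,0.0612,0],[-0.0318,0.0459,0],[-0.0212,0.0306,0],[0,0,0],[0,0,0],[0,0,0]], dr=[[0,0,0],[0,0,0],[0,0,0],[0,0,0],[0,0,0],[0,0,0],[0,0,0]])

```text
clock: 5.95
position: [631.1, 185.5, 201.9]
tool_rot: [-180.0, -0.1, -172.4]
force: [0.6, -0.5, -1.0]
finger_gap: 60.8
```

```bash
python3 go.py 632.3 186.2 160;  python3 - <<'E'
from m import *
for n in ('scene','top'):
    p,d=snapshot(n); np.save(n+'4.npy',d); save(n+'4',cv2.resize(p[60:230,250:450] if n=='scene' else p[90:220,120:320],None,fx=4,fy=4,interpolation=cv2.INTER_CUBIC))
E
```

```text
pos [631.1 185.5 201.9] rot [-1.7999e+02 -5.0000e-02 -1.7243e+02] F [ 0.6 -0.5 -1. ] gap 60.8 t 5.95 world d [  1.2   0.7 -41.9] tool mm [-1.34  0.57 41.94] units [-0.0034  0.0014  0.1048] rows>= 1.0
```

View pics/scene4.png

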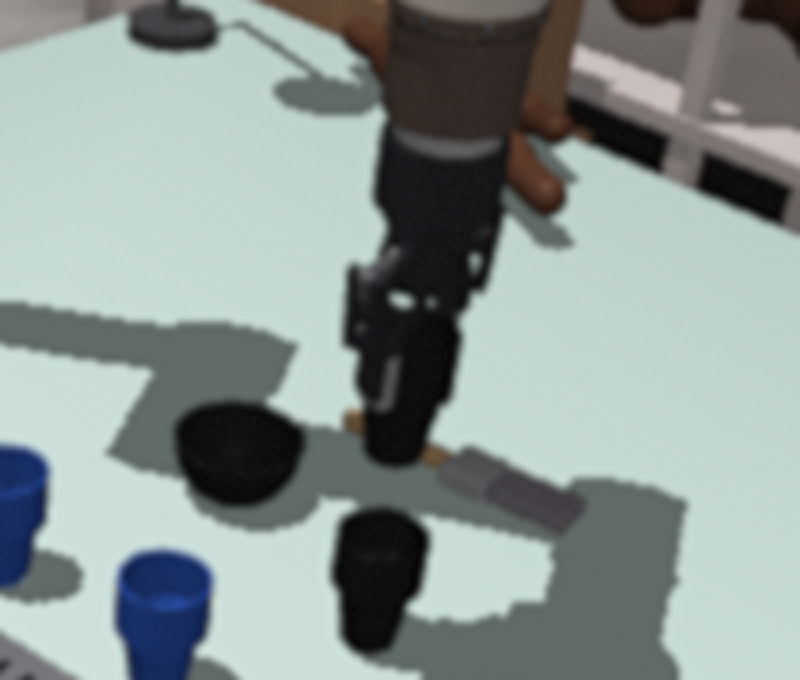

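View pics/top4.png

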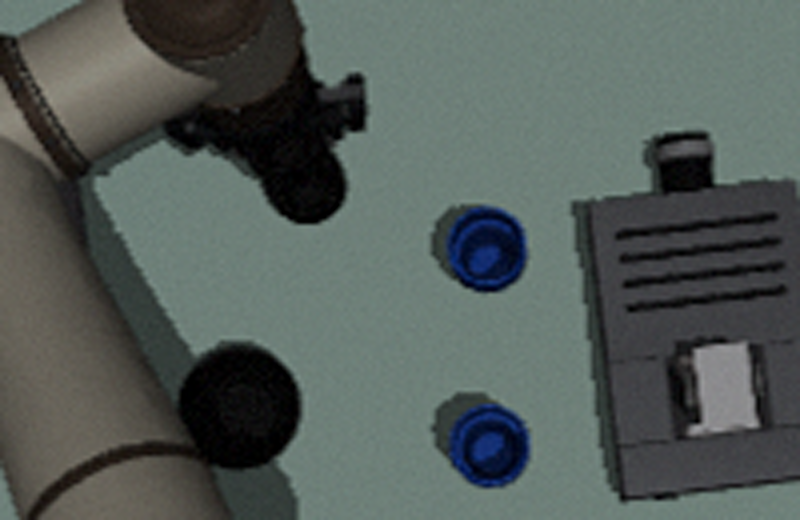

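```bash
cat > cone.py <<'E'
from m import *
def cone(W,c,z0,lo=6,hi=48,free=False,rad=30):
    near=np.hypot(W[...,0]-c[0],W[...,1]-c[1])<rad
    Z=W[...,2]-z0; k=near&(Z>lo)&(Z<hi); P=W[k]; z=P[:,2]-z0
    if free: # axis tilt
        f=lambda q:np.hypot(P[:,0]-q[0]-q[2]*(z-25),P[:,1]-q[1]-q[3]*(z-25))-(19+.15*z); x0=[*c,0,0]
    else: f=lambda q:np.hypot(P[:,0]-q[0],P[:,1]-q[1])-(19+.15*z); x0=list(c)
    s=least_squares(f,x0,loss='soft_l1',f_scale=1.); return len(P),s.x.round(3),np.sqrt(np.mean(s.fun**2)).round(2)
E
python3 - <<'E'
from cone import *
W=cloud('scene',np.load('scene4.npy'))
print('cup',cone(W,(631,185.5),153.9),cone(W,(631,185.5),153.9,free=True))
print('twin',cone(W,(632.3,186.2),0),cone(W,(632.3,186.2),0,free=True))
print('twin0',cone(cloud('scene',np.load('scene0.npy')),(632.3,186.2),0))
print('cup0',cone(cloud('scene',np.load('scene0.npy')),(462.3,-145),111))
# bottom height of cup
near=np.hypot(W[...,0]-631,W[...,1]-185.5)<30
z=W[near][:,2]; z=z[(z>110)&(z<260)]; print('cup zmin',np.percentile(z,[0,1,3]))
Wt=cloud('top',np.load('top4.npy'))
# collar of cup in both: 
for n,w in(('scene',W),('top',Wt)):
  near=(np.hypot(w[...,0]-631,w[...,1]-185.5)<40)&(w[...,2]>206)&(w[...,2]<240)
  print(n,near.sum(),circ(w[near],31.5))
w=Wt; k=(np.hypot(w[...,0]-468,w[...,1]+143)<60)&(abs(w[...,2]-111)<5); print('plate',k.sum(),w[k].mean(0),cv2.minAreaRect(w[k][:,:2].astype(np.float32)))
w=W; k=(np.hypot(w[...,0]-468,w[...,1]+143)<60)&(abs(w[...,2]-111)<5); print('plate',k.sum(),w[k].mean(0),cv2.minAreaRect(w[k][:,:2].astype(np.float32)))
E
```

```text
cup (209, array([628.936, 185.382]), np.float64(1.48)) (209, array([ 6.28899e+02,  1.85408e+02,  1.50000e-02, -6.00000e-03]), np.float64(1.47))
twin (164, array([630.607, 187.484]), np.float64(1.73)) (164, array([6.30611e+02, 1.87466e+02, 1.60000e-02, 3.10000e-02]), np.float64(1.71))
twin0 (163, array([630.381, 187.396]), np.float64(1.5))
cup0 (203, array([ 460.341, -144.384]), np.float64(1.21))
cup zmin [155.37004734 156.34170471 158.68023554]
scene 334 (array([628.66371063, 182.08509758]), np.float64(2.3919397562520572))
top 84 (array([632.08003579, 184.34155416]), np.float64(2.5092541996127715))
plate 263 [ 469.78654261 -144.49928174  110.09215103] ((470.2269287109375, -147.47406005859375), (63.474796295166016, 48.971168518066406), 7.252644062042236)
plate 312 [ 470.33394274 -146.41048538  111.80325605] ((468.73870849609375, -146.7892608642578), (68.13285827636719, 58.64990234375), 13.149822235107422)
```

Emit:
carry_out(claw=[0.6,0.6,0.6,0.6,0.6,0.6], xyz=[[-0.0042,0.0032,0.03],[0,0,0.05],[0,0,0.03],[0,0,0.018],[0,0,0],[0,0,0]], dr=[[0,0,0],[0,0,0],[0,0,0],[0,0,0],[0,0,0],[0,0,0]])

```text
clock: 6.65
position: [633.6, 187.8, 151.3]
tool_rot: [-180.0, 0.0, -172.4]
force: [0.9, -0.6, -1.6]
finger_gap: 61.2
```

```bash
python3 go.py 632.3 186.2 160;  python3 - <<'E'
from cone import *
zc=env.sense()['position'][2]-48; c=env.sense()['position'][:2]
p,d=snapshot('scene'); np.save('scene5.npy',d); save('scene5',cv2.resize(p[120:250,280:440],None,fx=5,fy=5,interpolation=cv2.INTER_CUBIC))
W=cloud('scene',d)
for lo,hi in((6,48),(10,48),(3,30)):
  print('cup',cone(W,c,zc,lo,hi),cone(W,c,zc,lo,hi,free=True))
  print('twin',cone(W,(632.3,186.2),0,lo,hi),cone(W,(632.3,186.2),0,lo,hi,free=True))
E
```

```text
pos [633.6 187.8 151.3] rot [-1.7999e+02  5.0000e-02 -1.7238e+02] F [ 0.9 -0.6 -1.6] gap 61.2 t 6.65 world d [-1.3 -1.6  8.7] tool mm [ 1.45 -1.45 -8.7 ] units [ 0.0036 -0.0036 -0.0217] rows>= 1.0
cup (196, array([631.678, 187.656]), np.float64(1.56)) (196, array([ 6.31679e+02,  1.87656e+02, -4.00000e-03, -4.00000e-03]), np.float64(1.56))
twin (164, array([630.6  , 187.542]), np.float64(1.55)) (164, array([ 6.30589e+02,  1.87555e+02,  2.00000e-03, -8.00000e-03]), np.float64(1.55))
cup (178, array([631.615, 187.645]), np.float64(1.57)) (178, array([ 6.31579e+02,  1.87665e+02,  7.00000e-03, -4.00000e-03]), np.float64(1.56))
twin (149, array([630.575, 187.516]), np.float64(1.57)) (149, array([ 6.30541e+02,  1.87547e+02,  7.00000e-03, -7.00000e-03]), np.float64(1.57))
cup (119, array([631.561, 187.71 ]), np.float64(1.66)) (119, array([ 6.31361e+02,  1.87916e+02, -3.00000e-02,  2.50000e-02]), np.float64(1.65))
twin (119, array([630.775, 187.447]), np.float64(3.04)) (119, array([ 6.30033e+02,  1.87441e+02, -9.00000e-02,  0.00000e+00]), np.float64(2.96))
```

View pics/scene5.png

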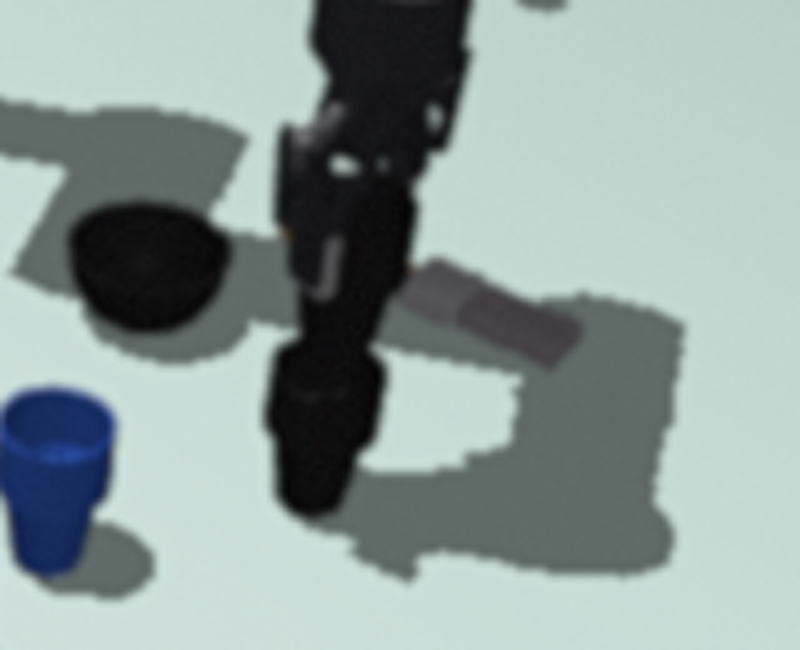

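Emit:
carry_out(claw=[0.6,0.6,0.6,0.6,0.6,0.6,0.6], xyz=[[0.0025,0,0.01],[0,0,0.03],[0,0,0.03],[0,0,0.03],[0,0,0.02],[0,0,0.01],[0,0,0]], dr=[[0,0,0],[0,0,0],[0,0,0],[0,0,0],[0,0,0],[0,0,0],[0,0,0]])

```text
clock: 7.4
position: [631.8, 187.4, 97.9]
tool_rot: [-180.0, -0.1, -172.4]
force: [-1.0, -0.1, -1.2]
finger_gap: 61.4
```

```bash
python3 go.py 632.3 186.8 88;  python3 - <<'E'
from cone import *
s=env.sense(); print(s['force'],s['torque'])
p,d=snapshot('scene'); np.save('scene6.npy',d); save('scene6',cv2.resize(p[120:250,280:440],None,fx=5,fy=5,interpolation=cv2.INTER_CUBIC))
W=cloud('scene',d)
print('twin',cone(W,(632.3,186.2),0,6,48),cone(W,(632.3,186.2),0,6,48,free=True))
E
```

```text
pos [631.8 187.4  97.9] rot [-1.7996e+02 -9.0000e-02 -1.7239e+02] F [-1.  -0.1 -1.2] gap 61.4 t 7.4 world d [ 0.5 -0.6 -9.9] tool mm [-0.38 -0.7   9.86] units [-0.001  -0.0017  0.0247] rows>= 1.0
[-0.98739963 -0.06918542 -1.21180085] [-0.01220387 -0.02330133 -0.02937311]
twin (166, array([630.493, 187.486]), np.float64(1.55)) (166, array([6.30434e+02, 1.87433e+02, 1.90000e-02, 1.90000e-02]), np.float64(1.54))
```

View pics/scene6.png

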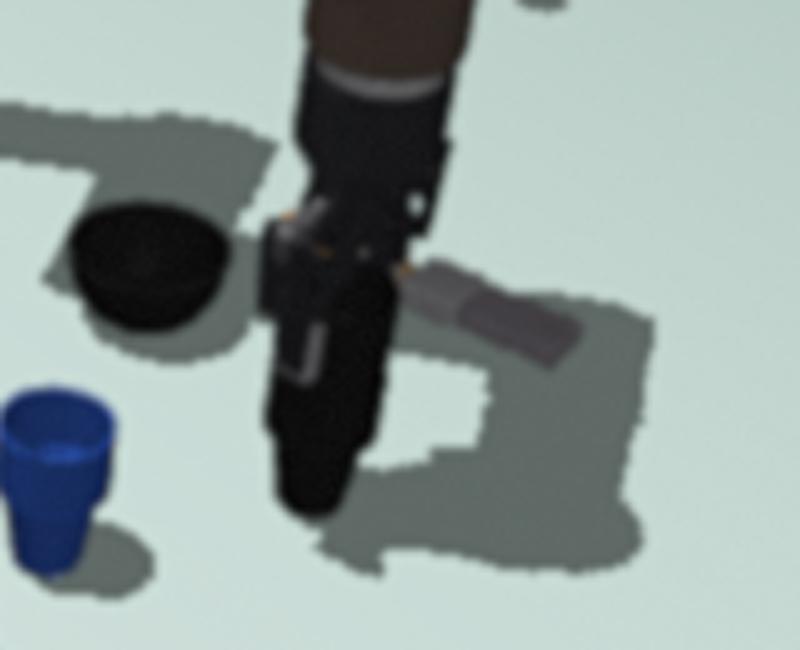

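Emit:
carry_out(claw=[0.6,0.6,0.6,0.6,0.6], xyz=[[0,0,0.006],[0,0,0.006],[0,0,0.005],[0,0,0],[0,0,0]], dr=[[0,0,0],[0,0,0],[0,0,0],[0,0,0],[0,0,0]])

```text
clock: 7.95
position: [632.2, 187.6, 92.2]
tool_rot: [-180.0, 0.0, -172.4]
force: [-0.4, 0.3, -1.6]
finger_gap: 61.3
```

Emit:
carry_out(claw=[0.6,0.6,0.6], xyz=[[0,0,0.003],[0,0,0.002],[0,0,0]], dr=[[0,0,0],[0,0,0],[0,0,0]])

```text
clock: 8.25
position: [632.1, 187.6, 90.0]
tool_rot: [-180.0, -0.0, -172.4]
force: [0.4, -0.1, -1.7]
finger_gap: 61.5
```

Nothing is touching yet, so I'll keep going in about 1 mm steps.

Emit:
carry_out(claw=[0.6,0.6,0.6], xyz=[[0,0,0.0025],[0,0,0.0025],[0,0,0]], dr=[[0,0,0],[0,0,0],[0,0,0]])

```text
clock: 8.55
position: [632.3, 187.6, 88.3]
tool_rot: [-180.0, 0.0, -172.4]
force: [-0.9, -0.3, -1.3]
finger_gap: 61.0
```

```bash
python3 go.py 632.3 186.8 88
```

```text
pos [632.3 187.6  88.3] rot [-1.7999e+02  2.0000e-02 -1.7238e+02] F [-0.9 -0.3 -1.3] gap 61.0 t 8.55 world d [ 0.  -0.8 -0.3] tool mm [ 0.1  -0.81  0.3 ] units [ 0.0002 -0.002   0.0007] rows>= 1.0
```

Emit:
carry_out(claw=[0.6,0.6,0.6], xyz=[[0,0,0.0015],[0,0,0.0015],[0,0,0]], dr=[[0,0,0],[0,0,0],[0,0,0]])

```text
clock: 8.85
position: [632.6, 187.5, 88.2]
tool_rot: [-180.0, 0.1, -172.4]
force: [-1.2, -1.8, 4.8]
finger_gap: 61.2
```

Emit:
carry_out(claw=[0.6,0.72,0.76,0.82,0.9,1,1,1], xyz=[[0,0,-0.001],[0,0,0],[0,0,0],[0,0,0],[0,0,0],[0,0,0],[0,0,0],[0,0,0]], dr=[[0,0,0],[0,0,0],[0,0,0],[0,0,0],[0,0,0],[0,0,0],[0,0,0],[0,0,0]])

```text
clock: 9.65
position: [632.1, 187.7, 87.2]
tool_rot: [180.0, -0.0, -172.4]
force: [0.6, -0.5, 0.0]
finger_gap: 85.2
```

Emit:
carry_out(claw=[1,1,1,1,1,1,1], xyz=[[0,0,-0.02],[0,0,-0.04],[0,0,-0.07],[0,0,-0.08],[0,0,-0.08],[0,0,-0.05],[0.05,-0.07,0]], dr=[[0,0,0],[0,0,0],[0,0,0],[0,0,0],[0,0,0],[0,0,0],[0,0,0]])

```text
clock: 10.35
position: [619.0, 159.9, 227.6]
tool_rot: [179.9, 0.5, -172.2]
force: [-0.7, -0.2, 0.0]
finger_gap: 85.0
```

Run:
```python
from cone import *
s=env.sense(); print(s['position'],s['force'])
p,d=snapshot('scene'); np.save('scene7.npy',d); save('scene7',cv2.resize(p[100:260,140:400],None,fx=3,fy=3,interpolation=cv2.INTER_CUBIC))
W=cloud('scene',d)
print('twin',cone(W,(632.3,186.2),0,6,48),cone(W,(632.3,186.2),0,6,48,free=True))
k=(np.hypot(W[...,0]-632.3,W[...,1]-186.2)<45)&(W[...,2]>50); P=W[k]; print(np.percentile(P[:,2],[50,90,98,100]))
R=P[(P[:,2]>124)&(P[:,2]<136)]; print('rim',len(R),circ(R,30)); 
a=np.c_[R[:,:2],np.ones(len(R))]
C=P[(P[:,2]>53)&(P[:,2]<124)]; z=C[:,2]-90
f=lambda q:np.hypot(C[:,0]-q[0]-q[2]*z,C[:,1]-q[1]-q[3]*z)-31.5
print(least_squares(f,[632,186,0,0],loss='soft_l1').x)
```

```text
[619.02020019 159.88014168 227.61432883] [-0.73994101 -0.23216796  0.00350988]
twin (166, array([630.58 , 187.385]), np.float64(1.36)) (166, array([ 6.30581e+02,  1.87410e+02,  4.00000e-03, -1.50000e-02]), np.float64(1.35))
[313.64367374 553.56295196 584.70387899 588.85074059]
rim 153 (array([631.4664958 , 186.10681328]), np.float64(1.6715902793376112))
[ 6.30802115e+02  1.86750633e+02  1.30931611e-02 -3.66327577e-02]
```

View pics/scene7.png

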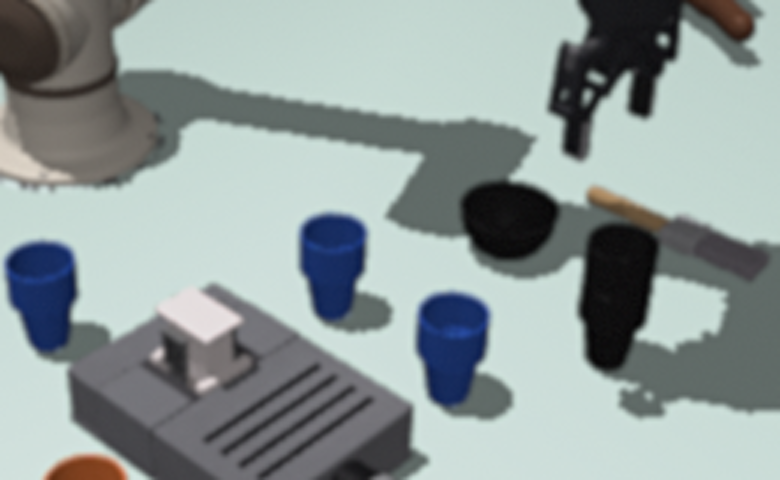

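```bash
cat > plate.py <<'E'
from cone import *
def plate(n,d,zc=111,c=(468,-144)):
    W=cloud(n,d); k=(np.hypot(W[...,0]-c[0],W[...,1]-c[1])<50)&(abs(W[...,2]-zc)<6)
    m=cv2.morphologyEx(k.astype(np.uint8),cv2.MORPH_OPEN,np.ones((3,3)))>0
    q=W[m]; print(n,'plate',len(q),np.median(q[:,2]).round(1),'mean',q.mean(0).round(1),cv2.minAreaRect(q[:,:2].astype(np.float32)))
    # robust rect: half extents by 2/98 percentile along axes for yaws
    return W,q
E
python3 - <<'E'
from plate import *
from scipy.spatial import cKDTree
p,d=snapshot('top'); np.save('top7.npy',d); save('top7',cv2.resize(p[150:230,250:350],None,fx=7,fy=7,interpolation=cv2.INTER_CUBIC))
im={'top':p,'scene':None}
for n,dd in(('scene',np.load('scene7.npy')),('top',d)):
    W,q=plate(n,dd)
    # maximise overlap of 64x42 rect: cost = points in rect minus points out, using area-weights
    best=None
    for yaw in np.arange(3,13,.5):
        a=np.radians(yaw); u=q[:,0]*np.cos(a)+q[:,1]*np.sin(a); v=-q[:,0]*np.sin(a)+q[:,1]*np.cos(a)
        lo,hi=np.percentile(u,[2,98]); l2,h2=np.percentile(v,[2,98])
        s=(hi-lo)*(h2-l2)
        if best is None or s<best[0]: best=(s,yaw,hi-lo,h2-l2,(np.array([np.cos(a),np.sin(a)])*(lo+hi)/2+np.array([-np.sin(a),np.cos(a)])*(l2+h2)/2).round(1))
    print(best)
for th in('cassette','left_pad','right_pad','dust_box'):
    for n in('scene','top'): print(th,n,[(np.round(r['centre'],1).tolist(),round(r['p'],2)) for r in finder.landmark_of(th,n)][:2])
# image-based: plate bright quad in top
g=cv2.cvtColor(p,cv2.COLOR_RGB2GRAY); print(g[165:205,285:320].max())
m=(g>140).astype(np.uint8); m[:150]=0;m[230:]=0;m[:,:270]=0;m[:,340:]=0
r=cv2.minAreaRect(np.argwhere(m)[:,::-1].astype(np.float32)); print(m.sum(),r)
def px2w(n,u,v,z):
    c=camera_info(n);R=np.array(c['R']);t=np.array(c['t']);o=-R.T@t
    r=R.T@np.array([(u-c['cx'])/c['fx'],(v-c['cy'])/c['fy'],1]); return o+r*(z-o[2])/r[2]
print('centre',px2w('top',*r[0],111)); B=cv2.boxPoints(r); print([px2w('top',*b,111)[:2].round(1).tolist() for b in B])
E
```

```text
scene plate 302 112.0 mean [ 470.2 -145.5  111.9] ((467.9386901855469, -140.91497802734375), (66.62792205810547, 50.30982971191406), 7.773720741271973)
(np.float64(2537.442744050705), np.float64(7.5), np.float64(61.46387938530751), np.float64(41.28347851498066), array([ 469.3, -144.7]))
top plate 257 110.2 mean [ 469.5 -143.9  110.5] ((469.2409362792969, -144.52330017089844), (63.273128509521484, 41.403778076171875), 8.314260482788086)
(np.float64(2363.1823013582593), np.float64(8.0), np.float64(60.82585596562012), np.float64(38.85160782108801), array([ 469.4, -143.9]))
cassette scene [([471.5, -172.8, 85.8], 0.68), ([470.0, -143.6, 8.2], 0.65)]
cassette top [([468.6, -141.7, 4.4], 0.98), ([467.3, -169.1, 87.7], 0.35)]
left_pad scene [([463.8, -119.7, 87.6], 0.58)]
left_pad top [([465.3, -114.5, 82.8], 0.41), ([467.0, -139.7, 3.0], 0.26)]
right_pad scene [([472.0, -177.1, 86.8], 0.42)]
right_pad top [([472.2, -172.2, 87.8], 0.4)]
dust_box scene [([468.5, -145.1, -0.9], 0.93)]
dust_box top [([468.8, -139.6, 1.1], 0.62)]
147
51 ((300.5, 187.0), (20.0, 15.0), 90.0)
centre [ 465.51139811 -142.25916874  111.        ]
[[496.1, -119.1], [496.8, -165.2], [435.1, -165.3], [434.4, -119.4]]
```

View pics/top7.png

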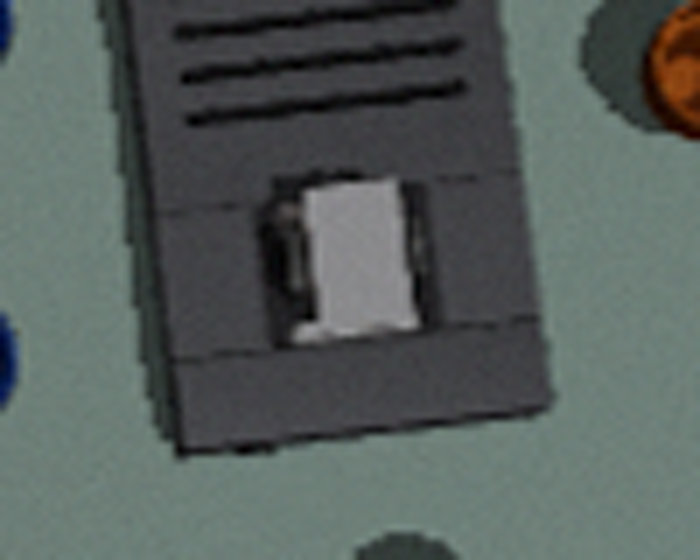

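```bash
python3 go.py 469 -144.5 160 -172.4
```

```text
pos [616.2 157.7 222.9] rot [-1.7999e+02 -3.0000e-02 -1.7236e+02] F [-0.3  0.5 -0.7] gap 85.9 t 10.85 world d [-147.2 -302.2  -62.9] tool mm [ 185.85 -280.04   62.87] units [ 0.4646 -0.7001  0.1572] rows>= 8.0
```

Emit:
carry_out(claw=[1,1,1,1,1,1,1,1], xyz=[[0.0232,-0.035,0],[0.0465,-0.07,0],[0.0465,-0.07,0],[0.0465,-0.07,0],[0.0465,-0.07,0],[0.0465,-0.07,0],[0.0465,-0.07,0],[0.0465,-0.07,0]], dr=[[0,0,0],[0,0,0],[0,0,0],[0,0,0],[0,0,0],[0,0,0],[0,0,0],[0,0,0]])

```text
clock: 11.65
position: [504.2, -71.0, 223.4]
tool_rot: [-180.0, -0.0, -172.4]
force: [0.5, -0.6, -0.2]
finger_gap: 85.4
```

Emit:
carry_out(claw=[1,1,1,1,1,1,1], xyz=[[0.0465,-0.07,0.02],[0.0372,-0.056,0.04],[0.0232,-0.035,0.05],[0.0093,-0.014,0.03],[0,0,0.02],[0,0,0],[0,0,0]], dr=[[0,0,0],[0,0,0],[0,0,0],[0,0,0],[0,0,0],[0,0,0],[0,0,0]])

```text
clock: 12.35
position: [469.3, -144.8, 159.8]
tool_rot: [-180.0, 0.0, -172.3]
force: [0.2, -0.2, 0.6]
finger_gap: 85.8
```

```bash
python3 go.py 469 -144.5 65
python3 - <<'E'
from h import *
p,d=snapshot('scene'); np.save('s8.npy',d); save('s8',cv2.resize(p[120:260,130:290],None,fx=5,fy=5,interpolation=cv2.INTER_CUBIC))
E
```

```text
pos [ 469.3 -144.8  159.8] rot [-1.7998e+02  5.0000e-02 -1.7235e+02] F [ 0.2 -0.2  0.6] gap 85.8 t 12.35 world d [ -0.3   0.3 -94.8] tool mm [ 0.38  0.35 94.8 ] units [0.0009 0.0009 0.237 ] rows>= 2.0
```

View pics/s8.png

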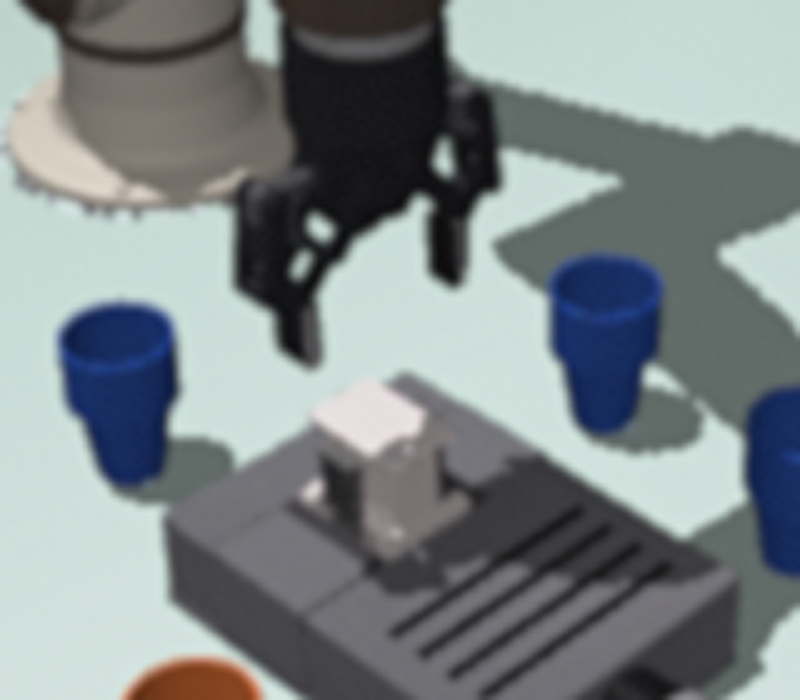

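Emit:
carry_out(claw=[1,1,1,1,1,1,1], xyz=[[0,0,0.04],[0,0,0.06],[0,0,0.06],[0,0,0.045],[0,0,0.02],[0,0,0.009],[0,0,0]], dr=[[0,0,0],[0,0,0],[0,0,0],[0,0,0],[0,0,0],[0,0,0],[0,0,0]])

```text
clock: 13.1
position: [469.4, -144.8, 66.1]
tool_rot: [-180.0, 0.0, -172.4]
force: [0.2, -0.3, -0.8]
finger_gap: 85.2
```

```bash
python3 go.py 469 -144.5 64
python3 - <<'E'
from h import *
p,d=snapshot('scene'); np.save('s9.npy',d); save('s9',cv2.resize(p[120:260,130:290],None,fx=5,fy=5,interpolation=cv2.INTER_CUBIC))
W=cloud('scene',d)
a=np.radians(7.6); ex=np.array([np.cos(a),np.sin(a)]); ey=np.array([-np.sin(a),np.cos(a)])
D=W[...,:2]-env.sense()['position'][:2]; X=D@ex; Y=D@ey; Z=W[...,2]
for s in (-1,1):
  k=(abs(X)<16)&(s*Y>40)&(s*Y<60)&(Z>68)&(Z<150)
  print(s,k.sum(),[ (round(z),round(x),round(y)) for z,x,y in sorted(zip(Z[k],X[k],Y[k]))[:8]])
k=(abs(Z-111)<5)&(np.hypot(X,Y)<45); print('plate rel centre',k.sum(),(X[k].min()+X[k].max())/2,(Y[k].min()+Y[k].max())/2,X[k].min(),X[k].max(),Y[k].min(),Y[k].max())
E
```

```text
pos [ 469.4 -144.8   66.1] rot [-1.7999e+02  4.0000e-02 -1.7235e+02] F [ 0.2 -0.3 -0.8] gap 85.2 t 13.1 world d [-0.4  0.3 -2.1] tool mm [0.36 0.33 2.11] units [0.0009 0.0008 0.0053] rows>= 1.0
-1 162 [(81, 5, -49), (84, 10, -49), (85, 10, -46), (85, 6, -49), (86, 5, -52), (87, -7, -54), (87, 9, -49), (87, 10, -43)]
1 140 [(83, 9, 45), (85, 9, 41), (86, 8, 50), (86, 8, 43), (87, 11, 46), (87, 10, 44), (88, 0, 44), (89, 2, 45)]
plate rel centre 253 -1.3663608156817464 0.5095649849242783 -34.45065185082299 31.7179302194595 -43.37121445038833 44.390344420236886
```

View pics/s9.png

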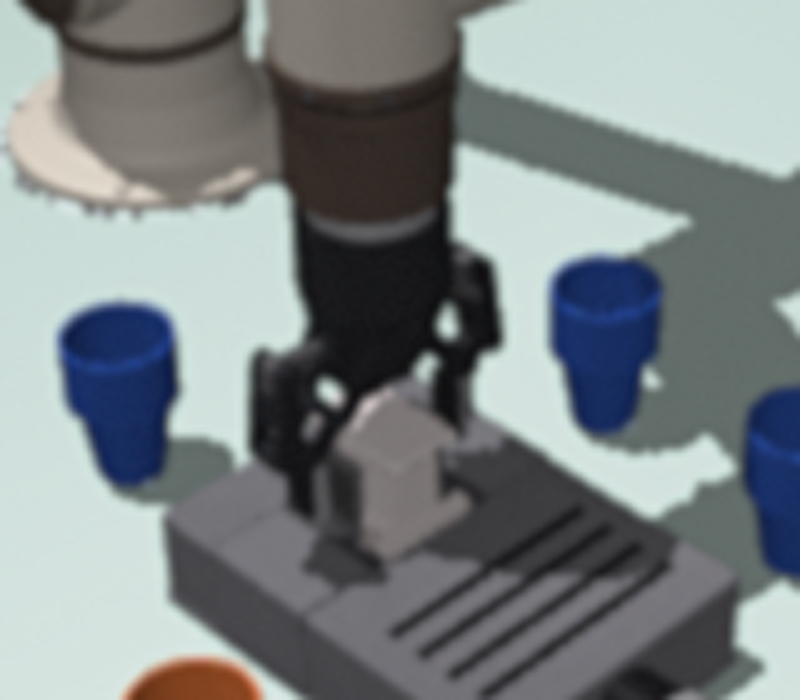

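Emit:
carry_out(claw=[1,0.85,0.75,0.68,0.62,0.56,0.5,0.45], xyz=[[0,0.0005,0.005],[0,0,0],[0,0,0],[0,0,0],[0,0,0],[0,0,0],[0,0,0],[0,0,0]], dr=[[0,0,0],[0,0,0],[0,0,0],[0,0,0],[0,0,0],[0,0,0],[0,0,0],[0,0,0]], squeeze=60)

```text
clock: 13.95
position: [469.6, -144.5, 66.1]
tool_rot: [-180.0, 0.1, -172.3]
force: [-5.4, 5.8, 17.1]
finger_gap: 39.6
```

Emit:
carry_out(claw=[0.4,0.35,0.35,0.35], xyz=[[0,0,0],[0,0,0],[0,0,0],[0,0,0]], dr=[[0,0,0],[0,0,0],[0,0,0],[0,0,0]])

```text
clock: 14.35
position: [469.6, -144.5, 66.3]
tool_rot: [-180.0, 0.1, -172.3]
force: [-4.2, 5.7, 18.5]
finger_gap: 38.5
```

```bash
python3 go.py 469 -144.5 64
python3 - <<'E'
from h import *
p,d=snapshot('scene'); np.save('s10.npy',d); save('s10',cv2.resize(p[120:260,130:290],None,fx=5,fy=5,interpolation=cv2.INTER_CUBIC)); s=env.sense(); print(s['force'],s['torque'])
E
```

```text
pos [ 469.6 -144.5   66.3] rot [-1.7997e+02  1.2000e-01 -1.7232e+02] F [-4.2  5.7 18.5] gap 38.5 t 14.35 world d [-0.6 -0.  -2.3] tool mm [0.6  0.05 2.3 ] units [0.0015 0.0001 0.0058] rows>= 1.0
[-4.82164783  5.07160646 18.08827808] [ 1.60394476  1.45920754 -0.10202959]
```

View pics/s10.png

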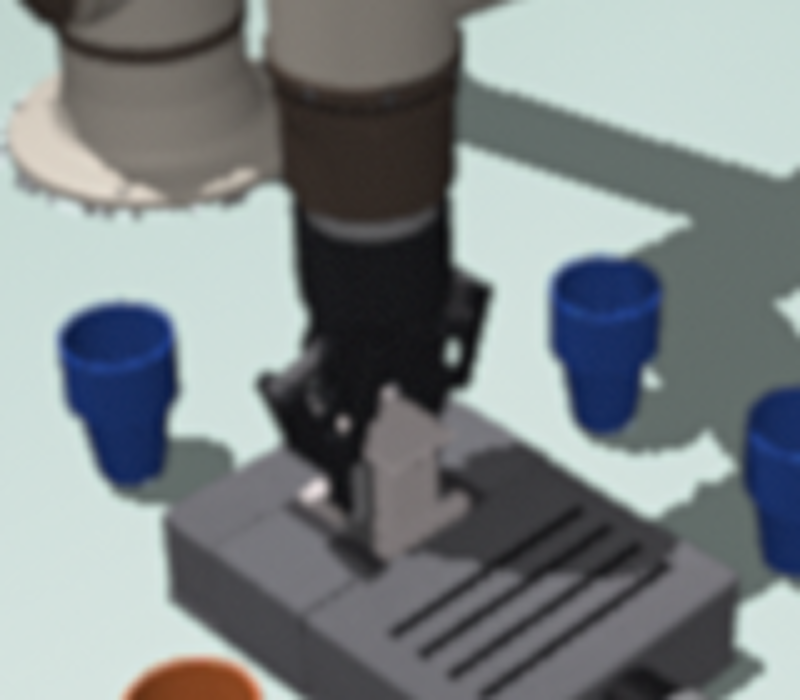

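Emit:
carry_out(claw=[0.35,0.35,0.35,0.35], xyz=[[0,0,-0.003],[0,0,-0.003],[0,0,0],[0,0,0]], dr=[[0,0,0],[0,0,0],[0,0,0],[0,0,0]], squeeze=50)

```text
clock: 14.8
position: [469.1, -144.6, 66.4]
tool_rot: [-180.0, 0.0, -172.4]
force: [-1.1, 2.6, 5.5]
finger_gap: 38.2
```

```bash
python3 go.py 469 -144.5 64
python3 - <<'E'
from h import *
s=env.sense(); print(s['force'],s['torque'])
W=cloud('scene',np.load('s10.npy'))
a=np.radians(7.6); ex=np.array([np.cos(a),np.sin(a)]); ey=np.array([-np.sin(a),np.cos(a)])
D=W[...,:2]-np.array([469.4,-144.6]); X=D@ex; Y=D@ey; Z=W[...,2]
for s in (-1,1):
  k=(abs(X)<16)&(s*Y>15)&(s*Y<60)&(Z>62)&(Z<150)
  for z0 in range(62,110,4):
    kk=k&(Z>z0)&(Z<=z0+4); 
    if kk.sum(): print(s,z0,kk.sum(),Y[kk].min().round(),Y[kk].max().round())
E
```

```text
pos [ 469.1 -144.6   66.4] rot [-1.8000e+02  3.0000e-02 -1.7237e+02] F [-1.1  2.6  5.5] gap 38.2 t 14.8 world d [-0.1  0.1 -2.4] tool mm [0.05 0.15 2.44] units [0.0001 0.0004 0.0061] rows>= 1.0
[-1.11031789  2.64093055  5.48526389] [ 0.84867126  0.27251082 -0.03325439]
-1 62 39 -59.0 -18.0
-1 66 3 -17.0 -15.0
-1 70 7 -26.0 -15.0
-1 74 8 -31.0 -18.0
-1 78 12 -33.0 -20.0
-1 82 12 -34.0 -17.0
-1 86 12 -34.0 -17.0
-1 90 12 -34.0 -18.0
-1 94 12 -35.0 -18.0
-1 98 10 -32.0 -18.0
-1 102 11 -36.0 -20.0
-1 106 3 -26.0 -16.0
1 62 24 30.0 60.0
1 78 2 29.0 31.0
1 102 1 30.0 30.0
1 106 1 21.0 21.0
```

Emit:
carry_out(claw=[0.35,0.35,0.35,0.35,0.35], xyz=[[0,0,-0.004],[0,0,-0.004],[0,0,-0.004],[0,0,0],[0,0,0]], dr=[[0,0,0],[0,0,0],[0,0,0],[0,0,0],[0,0,0]])

```text
clock: 15.3
position: [468.4, -144.8, 70.6]
tool_rot: [180.0, -0.0, -172.4]
force: [-0.6, 0.6, -3.5]
finger_gap: 38.8
```

Run:
```python
from plate import *
p,d=snapshot('scene'); np.save('s11.npy',d); save('s11',cv2.resize(p[120:260,130:290],None,fx=5,fy=5,interpolation=cv2.INTER_CUBIC)); s=env.sense(); print(s['force'],s['torque'],s['position'])
for f in('s9','s10','s11'):
  W=cloud('scene',np.load(f+'.npy')); k=(W[...,0]>480)&(W[...,0]<500)&(abs(W[...,1]+143)<17)&(W[...,2]>100)&(W[...,2]<135); print(f,k.sum(),np.percentile(W[k][:,2],[50,80,95]))
```

```text
[-0.28844194 -0.59814775 -3.39921192] [ 0.00586086 -0.00511695 -0.00158552] [ 468.47074447 -144.79415323   70.6598067 ]
s9 77 [112.2103384  113.19505292 114.3912145 ]
s10 78 [111.79114315 113.16912611 115.22539838]
s11 91 [115.90071718 117.19608003 118.20609315]
```

View pics/s11.png

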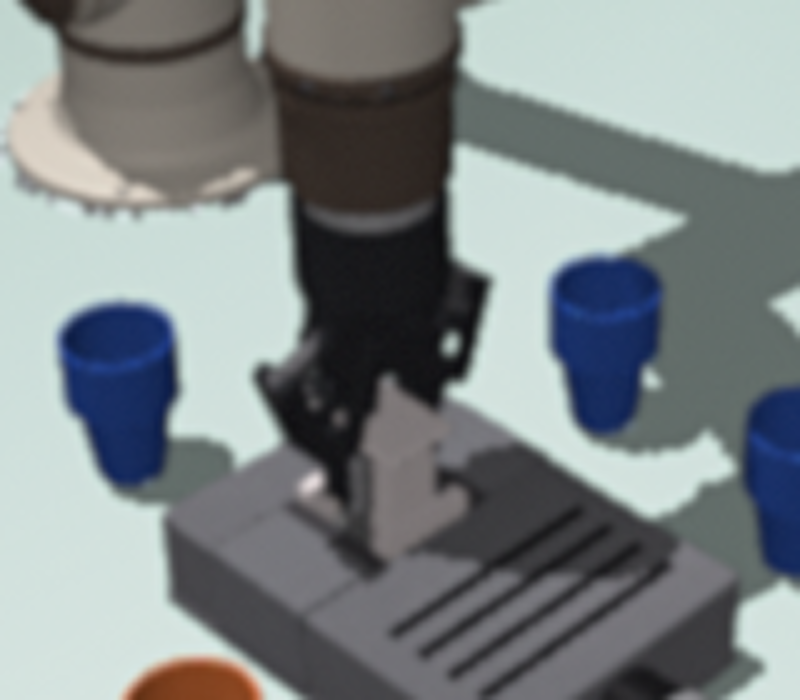

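Emit:
carry_out(claw=[0.35,0.35,0.35,0.35,0.35,0.35,0.35,0.35], xyz=[[0,0,-0.005],[0,0,-0.008],[0,0,-0.01],[0,0,-0.01],[0,0,-0.01],[0,0,-0.01],[0,0,-0.01],[0,0,-0.01]], dr=[[0,0,0],[0,0,0],[0,0,0],[0,0,0],[0,0,0],[0,0,0],[0,0,0],[0,0,0]])

```text
clock: 16.15
position: [468.8, -144.7, 100.5]
tool_rot: [180.0, 0.0, -172.4]
force: [-0.1, 0.3, -2.8]
finger_gap: 38.8
```

Emit:
carry_out(claw=[0.35,0.35,0.35,0.35,0.35,0.35,0.35,0.35], xyz=[[0,0,-0.01],[0,0,-0.01],[0,0,-0.01],[0,0,-0.012],[0,0,-0.015],[0,0,-0.018],[0,0,-0.02],[0,0,-0.02]], dr=[[0,0,0],[0,0,0],[0,0,0],[0,0,0],[0,0,0],[0,0,0],[0,0,0],[0,0,0]])

```text
clock: 16.95
position: [468.9, -144.8, 146.9]
tool_rot: [-180.0, 0.0, -172.4]
force: [1.3, 0.2, -3.2]
finger_gap: 38.8
```

```bash
python3 go.py 468.5 -144.8 160.4
```

```text
pos [ 468.9 -144.8  146.9] rot [-1.8000e+02  2.0000e-02 -1.7239e+02] F [ 1.3  0.2 -3.2] gap 38.8 t 16.95 world d [-0.4 -0.  13.5] tool mm [ 3.700e-01  1.000e-02 -1.348e+01] units [ 0.0009  0.     -0.0337] rows>= 1.0
```

Emit:
carry_out(claw=[0.35,0.35,0.35,0.35,0.35,0.35], xyz=[[0,0,-0.015],[0,0,-0.01],[0,0,-0.005],[0,0,0],[0,0,0],[0,0,0]], dr=[[0,0,0],[0,0,0],[0,0,0],[0,0,0],[0,0,0],[0,0,0]])

```text
clock: 17.55
position: [468.5, -144.7, 157.7]
tool_rot: [180.0, -0.0, -172.4]
force: [0.1, -0.7, -3.1]
finger_gap: 38.6
```

```bash
python3 go.py 468.5 -144.8 160.4
python3 - <<'E'
from cone import *
p,d=snapshot('scene'); np.save('s12.npy',d); save('s12',cv2.resize(p[60:260,130:390],None,fx=3,fy=3,interpolation=cv2.INTER_CUBIC)); s=env.sense(); print(s['force'],s['torque'],s['qvel'])
W=cloud('scene',d)
k=(W[...,0]>480)&(W[...,0]<500)&(abs(W[...,1]+143)<17)&(W[...,2]>150)&(W[...,2]<220); print('top',k.sum(),np.percentile(W[k][:,2],[50,80,95,100]))
a=np.radians(7.6); ex=np.array([np.cos(a),np.sin(a)]); ey=np.array([-np.sin(a),np.cos(a)])
D=W[...,:2]-np.array([468.9,-144.8]); X=D@ex; Y=D@ey; Z=W[...,2]
k=(abs(X)<40)&(abs(Y)<40)&(Z>75)&(Z<140); print('bottom',np.percentile(Z[k],[0,1,3,5]))
# +x face plane tilt
k=(X>18)&(X<40)&(abs(Y)<19)&(Z>108)&(Z<195); A=np.c_[np.ones(k.sum()),Y[k],Z[k]]; 
f=lambda q:A@q-X[k]
r=least_squares(f,[30,0,0],loss='soft_l1'); print('face',k.sum(),r.x,'deg tilt',np.degrees(r.x[2]))
print('twin',cone(W,(632.3,186.2),0,6,48)); 
k=(np.hypot(W[...,0]-632.3,W[...,1]-186.2)<40)&(Z>50); print('nest top',np.percentile(Z[k],[90,97,99]))
for n in('bowl','brush','knot'): print(n,[(np.round(r['centre'],1).tolist(),round(r['p'],2)) for r in finder.landmark_of(n,'scene')][:1])
E
```

```text
pos [ 468.5 -144.7  157.7] rot [ 1.7999e+02 -5.0000e-02 -1.7239e+02] F [ 0.1 -0.7 -3.1] gap 38.6 t 17.55 world d [-0.  -0.1  2.7] tool mm [ 0.05 -0.07 -2.67] units [ 0.0001 -0.0002 -0.0067] rows>= 1.0
[ 0.64211759  1.42078014 -3.44523029] [ 0.01659568 -0.01163025 -0.00065312] [0.04497483 0.05326555 0.08545906 0.01762914 0.13484264 0.07911582]
top 272 [177.2925306  202.58210127 204.22279984 205.18543871]
bottom [ 97.21195496  99.03056872  99.94815797 100.7655816 ]
face 348 [ 4.74657334e+01  1.85539658e-02 -1.40783708e-01] deg tilt -8.066312295833901
twin (161, array([630.266, 187.289]), np.float64(1.49))
nest top [128.19693482 131.47208628 132.66262354]
bowl [([449.5, 239.9, -2.7], 0.63)]
brush [([539.0, 383.4, -2.2], 0.85)]
knot [([392.1, -402.9, -2.1], 0.63)]
```

View pics/s12.png

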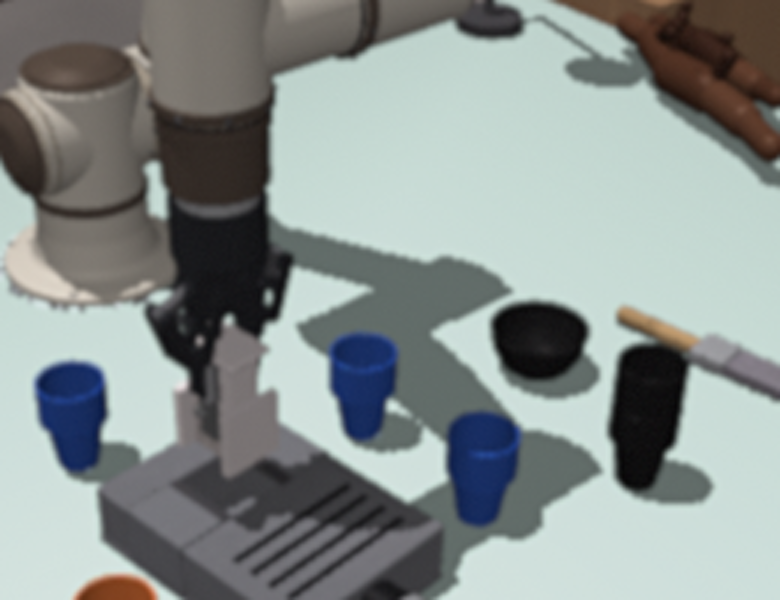

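Emit:
carry_out(claw=[0.35,0.35,0.35,0.35,0.35,0.35], xyz=[[0,0,-0.003],[0,0,-0.0035],[0,0,0],[0,0,0],[0,0,0],[0,0,0]], dr=[[0,0,0],[0,0,0],[0,0,0],[0,0,0],[0,0,0],[0,0,0]])

```text
clock: 18.35
position: [468.8, -144.7, 160.7]
tool_rot: [180.0, -0.0, -172.4]
force: [0.1, -0.0, -3.0]
finger_gap: 38.3
```

```bash
python3 go.py 468.5 -144.8 160.4
python3 - <<'E'
from cone import *
p,d=snapshot('scene'); np.save('s13.npy',d); save('s13',cv2.resize(p[120:230,150:260],None,fx=5,fy=5,interpolation=cv2.INTER_CUBIC)); s=env.sense(); print(s['position'],s['force'],s['torque'],s['finger_gap'])
W=cloud('scene',d)
a=np.radians(7.6); ex=np.array([np.cos(a),np.sin(a)]); ey=np.array([-np.sin(a),np.cos(a)])
D=W[...,:2]-s['position'][:2]; X=D@ex; Y=D@ey; Z=W[...,2]
k=(X>13)&(X<33)&(abs(Y)<20)&(Z>200)&(Z<212)
A=np.c_[np.ones(k.sum()),X[k],Y[k]]; r=least_squares(lambda q:A@q-Z[k],[205,0,0],loss='soft_l1'); print('plate',k.sum(),r.x,np.degrees(r.x[1:]),np.median(Z[k]))
for lo,hi in((108,135),(150,196)):
  k=(X>18)&(X<42)&(abs(Y)<(40 if lo<140 else 18))&(Z>lo)&(Z<hi)
  for z0 in range(lo,hi,8):
    kk=k&(Z>z0)&(Z<z0+8); print(z0,kk.sum(),np.median(X[kk]).round(1),end=' | ')
k=(abs(X)<40)&(abs(Y)<40)&(Z>80)&(Z<140); print('bottom',np.percentile(Z[k],[0,1,3,5]))
W0=cloud('scene',np.load('s9.npy'))
D=W0[...,:2]-s['position'][:2]; X=D@ex; Y=D@ey; Z=W0[...,2]
k=(X>13)&(X<33)&(abs(Y)<20)&(Z>106)&(Z<118); A=np.c_[np.ones(k.sum()),X[k],Y[k]]; r=least_squares(lambda q:A@q-Z[k],[111,0,0],loss='soft_l1'); print('plate before',k.sum(),r.x,np.degrees(r.x[1:]))
E
```

```text
pos [ 468.8 -144.7  160.7] rot [ 180.     -0.   -172.39] F [ 0.1 -0.  -3. ] gap 38.3 t 18.35 world d [-0.3 -0.1 -0.3] tool mm [ 0.28 -0.03  0.28] units [ 0.0007 -0.0001  0.0007] rows>= 1.0
[ 468.73084389 -144.74030737  160.66410849] [-0.03810862  0.12709246 -3.32882205] [-0.02921642  0.02414937  0.03176114] 38.9507064177299
plate 92 [ 2.06663324e+02 -3.05357508e-02 -4.46618689e-03] [-1.74956964 -0.25589366] 205.97759589908298
108 50 29.3 | 116 46 29.9 | 124 47 29.7 | 132 22 29.9 | 150 32 30.3 | 158 56 23.9 | 166 29 21.3 | 174 26 21.8 | 182 30 22.1 | 190 17 22.1 | bottom [ 99.19398595 101.64055513 102.67145438 103.77684411]
plate before 94 [ 1.12996139e+02 -4.62709592e-02  1.16570758e-02] [-2.65113068  0.66790125]
```

View pics/s13.png

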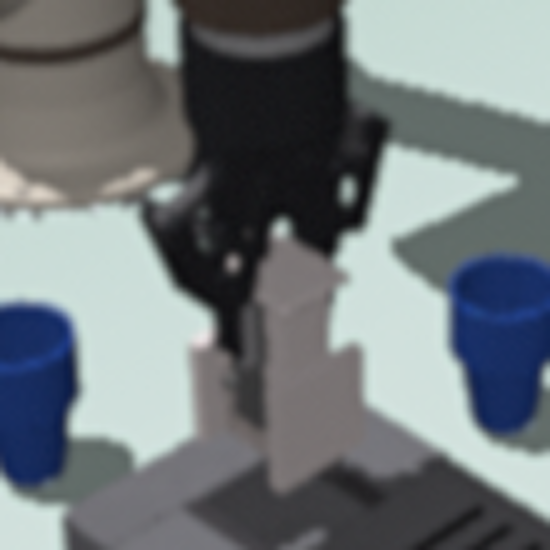

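Run:
```python
from cone import *
p,d=snapshot('top'); W=cloud('top',d)
k=(np.hypot(W[...,0]-632.3,W[...,1]-186.2)<40)&(W[...,2]>120)&(W[...,2]<140); P=W[k]; print('nest rim',len(P),np.median(P[:,2]), circ(P,30)) if k.sum()>10 else print('hidden')
s=env.sense(); print(s['position'],s['tool_rot'],s['finger_gap'],s['force'],s['clock'])
print(order.close_job())
```

```text
nest rim 85 128.07028090000725 (array([632.29266115, 186.24547938]), np.float64(1.189035352537176))
[ 468.7623276  -144.73310587  160.68901604] [ 1.79999322e+02 -4.47936385e-03 -1.72383963e+02] 38.65459706757203 [ 0.52367362  0.15331632 -2.0776147 ] 18.45
the job is handed in; nothing more can be done
None
```

I did both parts in the order asked and handed the job in at 18.5 s, with the cassette still held.

**Cup:** I lifted it off the cassette by its collar and lowered it into the black twin. At the expected depth a light contact of about 6 N showed, and I opened the fingers there. The last checks put the nested rim at about 130 mm and in line with the twin. The twin had not moved, to within about 0.3 mm.

**Cassette:** I pinched both catches at 60 N, then held at 50 N and drew the cassette straight up. By tool travel it rose about 94 mm, so its underside is about 40 mm above the dust box. The cameras agreed, with the underside at about z = 100 mm against the box top at 60 mm. It is level to about 1 degree and steady, and the pull on the wrist is about its weight.

**Bystanders:** the bowl, brush and driftwood were found in the scene camera where they stood at the start, within the finder's accuracy.

**Readings that disagreed:**
- **Finger opening:** it read about 38.5 mm on the pinched catches, against the 45 mm expected. It also read about 2 mm low on the cup. The cassette came out freely, so both catches were unhooked, but I did not explain the gap.
- **Push while closing:** closing on the catches gave a brief reaction of about 18 N at the wrist, which I eased off before lifting.

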